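# Unclip the cover of the long storage box

## Task

Open the long rectangular storage box: press the two opposing tabs on its cover towards each other, keep them pressed and lift the cover off, then lay it flat, tabs up, in the middle of the chopping board without dropping it. Leave the cover of the round canister on.

Things in the scene. Friction and masses are not known exactly. Their poses are not given: they have to be found in the camera images.
- box_cover_grip (a point): Snap-fit cover of the long white box (150 x 84 x 55 mm, fixed): grey plate 144 (its x) x 78 x 5 mm, with two white upright tabs facing each other along its y, each 34 mm wide, 4 thick, 26 tall, outer faces 58 mm apart. The point is midway between the tabs, halfway up: 13 mm above the plate's top, 73 mm above the worktop. Laid on a flat surface, the point is 31 mm above it. About 115 g; z up.
- box_cover_tab_l (a joint): The tab on the cover's +y side: 0 m when free, grows as it is pressed inward, 0.010 at its stop. The spring takes 2.5 N at first, 7.5 N fully in; a grip of 15 to 30 N is right. The hook below lets go of the box's rim at about 4 mm. Both tabs fully in are 38 mm apart outside and serve as the handle.
- box_cover_tab_r (a joint): The same tab on the cover's -y side, also 0 when free and 0.010 m at its stop. Let go on the box, the hooks catch again. Below the plate a skirt reaches 13 mm into the box's mouth with 1.5 mm of play: lift straight up.
- board_top (a point): Dark wooden chopping board 180 mm (its x) by 150 mm (its y) by 18 mm, fixed to the worktop. The point is the centre of its upper face; z is up. A mini oven with a bread basket on top stands behind the worktop, its front at about x = 0.64: keep the wrist forward of it when swinging across.
- canister_cover_grip (a point): The same kind of cover, but a round plate of 106 mm diameter, on the low round white canister (diameter 116 mm, 55 mm tall, fixed): leave it on. The point is midway between its tabs, halfway up them, 73 mm above the worktop.

How it is judged:
On the way, in this order (a step that is already met when the one before it is completed fails the run):
1. both tabs are pressed in together while the cover is still on the box (value of joint each of box_cover_tab_l, box_cover_tab_r above 0.0015 m and distance of box_cover_grip from where it was at the start of the episode below 0.012 m), for 0.05 s.
2. the cover is lifted clear of the box (height (world z) of box_cover_grip above 0.09 m), for 0.1 s.
At the end, for the whole second after the job is handed in: The long box's cover lies at rest on the chopping board, flat (within 10 degrees) and tabs up, its centre within 40 mm of the board's centre, turned any way (horizontal distance between box_cover_grip and board_top below 0.04 m and z of box_cover_grip in the frame of board_top between 0.024 and 0.038 m and angle between box_cover_grip's own z axis and vertical below 0.17 rad and linear speed of box_cover below 0.02 m/s); the robot touches nothing.
It fails at once if the round canister's cover is taken off or shifted by more than 15 mm (distance of canister_cover_grip from where it was at the start of the episode above 0.015 m).
It fails at once if the box's cover is dropped (it falls freely from more than about 40 mm) (linear speed of box_cover above 0.9 m/s and contact force between the fingers and box_cover below 0.05 N).
It also fails if it takes over 48 s, if anything falls off the work surface, if the arm or the gripper's body presses on something with over 40 N, if the wrist force passes 120 N, or if a joint passes its speed limit or range.

## Robot

A 6-joint arm with a two-finger parallel gripper is mounted at the origin on a cart in front of the work surface, level with it; the furniture and walls round the work are solid. World frame = base frame: x ahead of the robot, y to its left, z up, the work surface at z = 0. Lengths are in m, angles in rad, forces in N, time in s.
With the tool pointing down it reaches from about 0.3 to 0.875 m from the base axis. Payload 6.4 kg.
Tool frame: the origin (TCP) lies on the mounting face of the last link; the fingertips stand 173 mm ahead of it and the grasp point (between the pads) lies 155 mm ahead of it (ctrl.grip_point_offset is the distance from the TCP to the grasp point, in m); z points along the fingers, y is the line along which they close (so a half turn about z gives the same grasp; the last joint's range is limited). The gripper opens to 85 mm and grips with 20 to 120 N. Pads are 22 mm wide; open, the fingers measure 114 mm over their backs; the gripper's body (76 mm by 85 mm) begins 54 mm behind the grasp point. The pads swing forward as they close: fully open they stand 13 mm farther back than shut.
Start: joints at [1.034, 0.181, 1.607, -0, 1.354, -0.206], TCP at [0.187, 0.544, 0.405] pointing down, gripper open.
Joint ranges: [-2.99, 2.99], [-0.89, 2.07], [0.3, 2.58], [-1.14, 4.28], [0, 2.63], [-3.12, 3.12]. Speed limits (rad/s): [2.57, 2.57, 3.01, 3.14, 3.14, 3.14].

## Interface

Orientations are given as a unit quaternion [w, x, y, z].
In Python, from bench import status, imaging, ctrl, models gives the robot as it stands.
- The arm moves only by the tool send_rows, never from a script. Its argument "commands" is a list that holds one entry, the list of rows, each a list of 6 numbers: the shift along the tool's x, y, z normalised to -1 to 1, where 1 is 3 cm, then the turn, a rotation vector about the tool's x, y, z normalised to -1 to 1, where 1 is 0.1 rad. A call has 1 to 8 rows; each row shifts and turns the commanded pose from where the row before left it, along the tool's axes as they then stand; what a row does not reach is not made up. A row lasts 1/12 s, in which the tool goes at most 41.7 mm and 7.16 degrees, less where a joint would pass 70% of its speed; a pose out of reach is approached as far as the arm can. A call with a number of a shift or a turn outside -1 to 1 is refused whole. A call with a gripper value outside its range is refused whole. "jaw" is the opening, from 0 (shut) to 1 (fully open), set as the call begins (left out, the last holds). The fingers move at their own pace and stop on an object; the grip force is fixed at half the most. Time passes only in rows, so rows that do not move let the fingers close. It gives the time, the measured TCP pose, the force, the opening and the grip force at its end, in the units of the state.
- status.get_obs(): the state, without advancing time (a new reading comes with each control period).
- imaging.camera(name): name is "side" or "top" or "wrist"; returns a dict with "image" (384x512x3 uint8, blue, green, red), "depth" (384x512 float32, m along the optical axis (not along the pixel's ray), 0 where there is no reading), "mtx" (3x3 intrinsics, pixels), "pose" (4x4, takes a point from camera to world coordinates). Camera axes: x right, y down, z forward; pixel columns grow to the right and rows downward; lengths in m; the calibration is good to about 2 mm. The wrist camera is an equidistant fisheye: a pixel r from the principal point sees the ray r / f radians off the axis. A picture is of the moment at which its call begins.
- ctrl.hand_in(): hands the job in; it is judged then, once.
Trained networks look in a picture, given as the dict that the camera call returned (one of the last four; its "shot" number tells which), for a name from the list of things; names that differ only in an ending like _2 or _b are one class to them, and where a whole thing is asked for, a point or a joint stands for the part that bears it (a point fixed in the world has none). Each returns a list of dicts, best first, with "confidence" (0 to 1); they miss things now and then, are a little off and sometimes report something else, mostly with a low value. They report only what shows in the picture. A call takes as long as a camera call.
- models.recognise(picture, name): "centre" ([column, row] in pixels, amid what is visible of it).
- models.regions_of(picture, name): "region" (384x512 bool, what is visible of it) and "centre" ([column, row] in pixels, amid what is visible of it).
The state is a dict: "time_s": time; "q": joint angles; "dq": joint speeds; "joint_efforts": joint torques, N m; "eef_pos": TCP position; "eef_rot": TCP orientation; "wrist_force": force on the tool from outside, world axes, zero at the start; "torque": the same for the moment, N m; "opening": opening from 0.0 (shut) to 1.0 (fully open); "grasp_force": force on a finger pad.
Only numpy, scipy, OpenCV 4.12 (cv2) and the standard library are available. Lean on these libraries where they do the work, as an engineer would, in place of code of your own. Each camera call takes 0.05 s, during which the arm holds its last target. There are 200 camera calls.

## Working session

There is one attempt and no reset: what is moved stays moved. The work goes in short steps, Python scripts to look and compute and a tool call to move; the robot and the scene stay as the last step left them, time stands still between calls to the robot, and variables do not carry over. Pictures are saved under pics/ and viewed, at most 10 in all, crops included, and the job is handed in when it is done.

Besides the shell and the picture viewer there is one more tool, called after "Emit:" as name(argument=value, ...), one argument or row to a line, values as JSON. send_rows: Moves the arm, as the interface text tells. Its arguments: {"type":"object","properties":{"commands":{"type":"array"},"jaw":{"type":"number"}},"required":["commands"]}

```bash
mkdir -p pics
cat > h.py <<'E'
import numpy as np, cv2
from bench import status, imaging, ctrl, models
def cloud(p):
    d=p["depth"];K=p["mtx"];v,u=np.mgrid[:d.shape[0],:d.shape[1]]
    P=np.stack([(u-K[0,2])/K[0,0]*d,(v-K[1,2])/K[1,1]*d,d],-1)
    T=p["pose"];return P@T[:3,:3].T+T[:3,3]
E
python3 - <<'E'
from h import *
o=status.get_obs();print(o["time_s"],o["eef_pos"],o["eef_rot"],o["opening"],ctrl.grip_point_offset)
ims=[]
for n in["top","side"]:
    p=imaging.camera(n);C=cloud(p);im=p["image"].copy()
    print(n,p["pose"][:3,3].round(3))
    for t in["box_cover_grip","box_cover_tab_l","board_top","canister_cover_grip"]:
        for r in models.regions_of(p,t)[:3]:
            m=r["region"]&(p["depth"]>0);c=np.array(r["centre"]);X=C[m]
            if len(X)==0: continue
            print(t,round(r["confidence"],2),c.round(),m.sum(),np.median(X,0).round(3),np.percentile(X,2,axis=0).round(3),np.percentile(X,98,axis=0).round(3))
            cv2.putText(im,t[:3]+t[-2:],tuple(c.astype(int).tolist()),0,.4,(0,0,255),1)
    ims.append(im)
    np.savez(n,C=C,im=p["image"])
cv2.imwrite("pics/a.png",cv2.resize(np.vstack(ims),None,fx=.78,fy=.78))
E
```

```text
0.0 [0.18662201 0.54361343 0.4037709 ] [-3.21940749e-04  1.64645716e-01  9.86352370e-01 -8.28379847e-04] 1.0001245444740126 0.1547
top [0.255 0.01  1.163]
box_cover_grip 0.58 [337. 201.] 1312 [ 0.45  -0.248  0.061] [ 0.383 -0.294  0.056] [ 0.52  -0.204  0.086]
box_cover_tab_l 0.55 [348. 203.] 26 [ 0.443 -0.271  0.082] [ 0.432 -0.276  0.066] [ 0.456 -0.268  0.089]
board_top 0.62 [249. 212.] 3050 [0.437 0.001 0.018] [ 0.353 -0.073  0.014] [0.526 0.075 0.023]
board_top 0.25 [163. 193.] 1050 [0.509 0.249 0.061] [0.463 0.202 0.056] [0.557 0.297 0.085]
canister_cover_grip 0.87 [161. 197.] 955 [0.508 0.249 0.061] [0.463 0.204 0.056] [0.553 0.295 0.086]
side [ 0.044 -0.806  0.612]
box_cover_grip 0.78 [298. 274.] 2240 [ 0.443 -0.249  0.061] [ 0.375 -0.296  0.056] [ 0.52  -0.196  0.086]
box_cover_tab_l 0.61 [293. 257.] 191 [ 0.454 -0.222  0.076] [ 0.439 -0.228  0.062] [ 0.469 -0.216  0.088]
box_cover_tab_l 0.45 [304. 277.] 207 [ 0.438 -0.274  0.074] [ 0.423 -0.279  0.061] [ 0.454 -0.268  0.087]
box_cover_tab_l 0.34 [233. 233.] 2993 [ 0.43  -0.017  0.019] [ 0.345 -0.082  0.006] [0.52  0.07  0.021]
board_top 0.84 [235. 235.] 3078 [ 0.428 -0.016  0.019] [ 0.344 -0.082  0.005] [0.52  0.076 0.021]
canister_cover_grip 0.74 [220. 163.] 564 [0.499 0.235 0.062] [0.458 0.199 0.057] [0.548 0.295 0.087]
```

View pics/a.png

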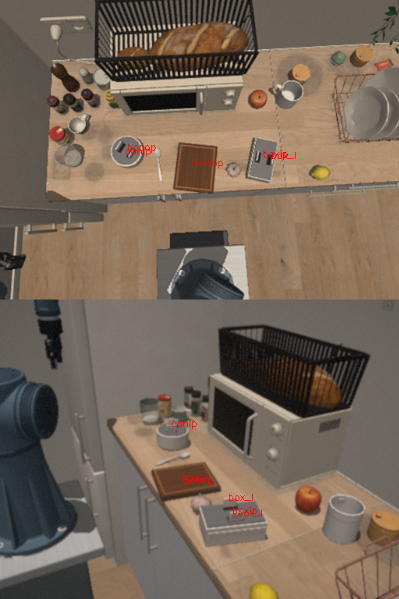

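The top view shows the box at about (263,158), the board at (195,167) and the canister at (127,150); the network labels agree. Next I'll fit the poses.

```bash
cat >> h.py <<'E'
from scipy.spatial.transform import Rotation as R
def rect(X):
    r=cv2.minAreaRect((X[:,:2]*1000).astype(np.float32));return r
E
python3 - <<'E'
from h import *
for n in["top","side"]:
    C=np.load(n+".npz")["C"]
    near=(abs(C[...,0]-.447)<.11)&(abs(C[...,1]+.248)<.085)
    for lo,hi,s in[(.052,.066,"plate"),(.075,.095,"tabs")]:
        X=C[near&(C[...,2]>lo)&(C[...,2]<hi)];print(n,s,len(X),rect(X),X.mean(0).round(4))
        if s=="tabs":
            ax=np.array([np.sin(np.radians(17)),np.cos(np.radians(17))])
            d=(X[:,:2]-[.447,-.248])@ax
            for q in(X[d>0],X[d<0]): print(len(q),q.mean(0).round(4),(q[:,:2]@ax).min().round(4),(q[:,:2]@ax).max().round(4))
    nb=(abs(C[...,0]-.437)<.13)&(abs(C[...,1])<.11)
    X=C[nb&(C[...,2]>.012)&(C[...,2]<.024)];print(n,"board",len(X),rect(X))
    # other tall stuff near box
o=status.get_obs();w,x,y,z=o["eef_rot"];print(R.from_quat([x,y,z,w]).as_matrix().round(3))
C=np.load("top.npz")["C"];m=(C[...,0]>.3)&(C[...,0]<.6)&(C[...,1]>-.36)&(C[...,1]<-.08)&(C[...,2]>.1);print("tall",m.sum())
E
```

```text
top plate 1462 ((451.5792541503906, -247.41224670410156), (84.80824279785156, 151.342041015625), 73.63864135742188) [ 0.4493 -0.2459  0.0599]
top tabs 56 ((450.4722900390625, -246.5799102783203), (58.291831970214844, 32.71595764160156), 72.16455841064453) [ 0.4507 -0.2454  0.0842]
29 [ 0.4575 -0.2202  0.0838] -0.0796 -0.075
27 [ 0.4435 -0.2724  0.0847] -0.1335 -0.1293
top board 3075 ((441.1095886230469, 0.3084259033203125), (149.81890869140625, 180.97032165527344), 80.55889129638672)
side plate 2173 ((446.3225402832031, -249.60922241210938), (85.05628204345703, 151.42514038085938), 72.86148834228516) [ 0.4409 -0.2535  0.06  ]
side tabs 211 ((446.6566162109375, -247.16616821289062), (62.46314239501953, 33.507171630859375), 73.3963394165039) [ 0.4459 -0.2494  0.0819]
100 [ 0.4544 -0.2223  0.0821] -0.0826 -0.0745
111 [ 0.4384 -0.2738  0.0817] -0.137 -0.1298
side board 2829 ((435.79278564453125, -0.339935302734375), (153.96751403808594, 179.77737426757812), 80.4670639038086)
[[-0.946  0.325 -0.   ]
 [ 0.325  0.946 -0.   ]
 [-0.    -0.    -1.   ]]
tall 0
```

Emit:
send_rows(
  commands=[
    [[0, 0, 0, 0, 0, -0.4], [-0.57, -0.81, 0, 0, 0, 0], [-0.57, -0.81, 0, 0, 0, 0], [-0.57, -0.81, 0, 0, 0, 0], [-0.57, -0.81, 0, 0, 0, 0], [-0.57, -0.81, 0, 0, 0, 0], [-0.57, -0.81, 0, 0, 0, 0], [-0.57, -0.81, 0, 0, 0, 0]],
  ],
  jaw=1,
)

```text
time_s: 1.17
eef_pos: [0.2527, 0.3453, 0.4048]
eef_rot: [0.0, 0.145, 0.989, 0.0]
wrist_force: [1.2, -0.2, -0.8]
opening: 1.001
grasp_force: 0.0
```

Emit:
send_rows(
  commands=[
    [[-0.57, -0.81, 0, 0, 0, 0], [-0.57, -0.81, 0, 0, 0, 0], [-0.57, -0.81, 0, 0, 0, 0], [-0.57, -0.81, 0, 0, 0, 0], [-0.57, -0.81, 0, 0, 0, 0], [-0.57, -0.81, 0, 0, 0, 0], [-0.57, -0.81, 0, 0, 0, 0], [-0.57, -0.81, 0, 0, 0, 0]],
  ],
)

```text
time_s: 1.83
eef_pos: [0.328, 0.1197, 0.405]
eef_rot: [0.001, 0.145, 0.989, 0.0]
wrist_force: [0.9, -0.1, -0.3]
opening: 0.999
grasp_force: 0.0
```

Emit:
send_rows(
  commands=[
    [[-0.57, -0.81, 0, 0, 0, 0], [-0.57, -0.81, 0, 0, 0, 0], [-0.57, -0.81, 0, 0, 0, 0], [-0.57, -0.81, 0, 0, 0, 0], [-0.57, -0.81, 0, 0, 0, 0], [-0.57, -0.81, 0, 0, 0, 0], [-0.57, -0.81, 0, 0, 0, 0], [-0.57, -0.81, 0, 0, 0, 0]],
  ],
)

```text
time_s: 2.5
eef_pos: [0.4034, -0.106, 0.4049]
eef_rot: [0.0, 0.145, 0.989, -0.0]
wrist_force: [-0.4, 0.0, 0.4]
opening: 1.001
grasp_force: 0.0
```

Emit:
send_rows(
  commands=[
    [[-0.57, -0.82, 0, 0, 0, 0], [-0.57, -0.82, 0, 0, 0, 0], [-0.57, -0.82, 0, 0, 0, 0], [-0.57, -0.82, 0, 0, 0, 0], [-0.56, -0.82, 0, 0, 0, 0], [0, 0, 1, 0, 0, 0], [0, 0, 1, 0, 0, 0], [0, 0, 0.7, 0, 0, 0]],
  ],
)

```text
time_s: 3.17
eef_pos: [0.4491, -0.2469, 0.3215]
eef_rot: [-0.001, 0.145, 0.989, 0.0]
wrist_force: [-0.0, 0.4, -0.7]
opening: 1.0
grasp_force: 0.0
```

```bash
cat > look.py <<'E'
from h import *
import sys
o=status.get_obs();T=o["eef_pos"];w,x,y,z=o["eef_rot"];Rm=R.from_quat([x,y,z,w]).as_matrix();print(T)
p=imaging.camera("wrist");K=p["mtx"];d=p["depth"]
v,u=np.mgrid[:384,:512];a=(u-K[0,2])/K[0,0];b=(v-K[1,2])/K[1,1];r=np.hypot(a,b)+1e-9
t=np.tan(np.minimum(r,1.4))/r
P=np.stack([a*t*d,b*t*d,d],-1)@p["pose"][:3,:3].T+p["pose"][:3,3]
np.savez("wrist",P=P)
cv2.imwrite(sys.argv[1],p["image"])
L=(P-T)@Rm   # tool coords
for nm in["box_cover_tab_l","box_cover_grip"]:
  for q in models.regions_of(p,nm)[:3]:
    m=q["region"]&(d>0);X=P[m];Y=L[m]
    if len(X): print(nm,round(q["confidence"],2),np.round(q["centre"]),m.sum(),X.mean(0).round(4))
near=(np.hypot(P[...,0]-.449,P[...,1]+.248)<.1)&(d>0)
X=P[near&(P[...,2]>.053)&(P[...,2]<.066)];print("plate",len(X),rect(X) if len(X) else "")
m=near&(P[...,2]>.078)&(P[...,2]<.095);X=L[m]
if len(X):
    print("tabs",len(X),rect(P[m]))
    for s in(1,-1):
        Y=X[X[:,1]*s>0]
        if len(Y):print(s,len(Y),np.percentile(Y,1,axis=0).round(4),np.percentile(Y,99,axis=0).round(4))
E
python3 look.py pics/b.png
```

```text
[ 0.44914178 -0.24693805  0.32149345]
box_cover_tab_l 0.81 [288. 207.] 378 [ 0.4569 -0.2223  0.0792]
box_cover_tab_l 0.76 [225. 206.] 424 [ 0.4398 -0.272   0.0802]
box_cover_grip 0.94 [259. 188.] 15427 [ 0.4429 -0.2457  0.0614]
plate 16131 ((449.36663818359375, -247.65664672851562), (85.07707977294922, 150.9553680419922), 73.41763305664062)
tabs 563 ((448.9334716796875, -247.4964599609375), (57.87143325805664, 34.304718017578125), 73.22428894042969)
1 266 [-0.0164  0.024   0.2341] [0.0167 0.028  0.2431]
-1 297 [-0.0165 -0.0296  0.2338] [ 0.0166 -0.0255  0.243 ]
```

View pics/b.png

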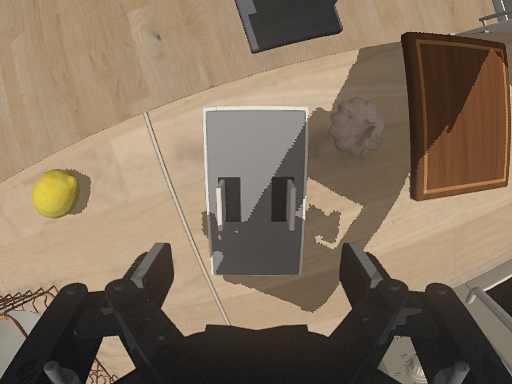

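The wrist view shows both tabs centred between the fingers, at (222,205) and (291,204), and the yaw matches. Next I'll go down and grip.

Emit:
send_rows(
  commands=[
    [[0, -0.03, 0.7, 0, 0, 0], [0, 0, 0.7, 0, 0, 0], [0, 0, 0.7, 0, 0, 0], [0, 0, 0.5, 0, 0, 0], [0, 0, 0.3, 0, 0, 0], [0, 0, 0, 0, 0, 0]],
  ],
)

```text
time_s: 3.82
eef_pos: [0.4495, -0.2474, 0.2366]
eef_rot: [-0.0, 0.145, 0.989, 0.0]
wrist_force: [-0.1, 1.5, -0.5]
opening: 0.999
grasp_force: 0.0
```

Emit:
send_rows(
  commands=[
    [[0, 0, 0, 0, 0, 0], [0, 0, 0, 0, 0, 0], [0, 0, 0, 0, 0, 0], [0, 0, 0, 0, 0, 0], [0, 0, 0, 0, 0, 0], [0, 0, 0, 0, 0, 0], [0, 0, 0, 0, 0, 0], [0, 0, 0, 0, 0, 0]],
  ],
  jaw=0.4,
)

```text
time_s: 4.48
eef_pos: [0.4504, -0.2481, 0.2397]
eef_rot: [0.002, 0.145, 0.989, -0.001]
wrist_force: [-2.7, 3.3, 16.7]
opening: 0.411
grasp_force: 42.0
```

Emit:
send_rows(
  commands=[
    [[0, 0, -0.07, 0, 0, 0], [0, 0, 0, 0, 0, 0], [0, 0, 0, 0, 0, 0]],
  ],
  jaw=0.42,
)

```text
time_s: 4.73
eef_pos: [0.4496, -0.2476, 0.2395]
eef_rot: [0.001, 0.145, 0.989, -0.0]
wrist_force: [-1.5, 0.8, 5.1]
opening: 0.417
grasp_force: 28.0
```

```bash
python3 look.py pics/c.png
```

```text
[ 0.44960424 -0.24764994  0.23945793]
box_cover_tab_l 0.96 [287. 247.] 803 [ 0.4481 -0.231   0.0806]
box_cover_tab_l 0.71 [259. 194.] 26533 [ 0.4278 -0.2415  0.0617]
box_cover_tab_l 0.56 [224. 245.] 830 [ 0.4391 -0.2615  0.0803]
box_cover_grip 0.91 [258. 194.] 26633 [ 0.4278 -0.2416  0.0617]
plate 26521 ((444.5650939941406, -245.79281616210938), (85.08930969238281, 140.47254943847656), 73.72401428222656)
tabs 2209 ((447.6122131347656, -247.39749145507812), (63.72224044799805, 34.20234680175781), 73.4362564086914)
1 1109 [-0.0134  0.0144  0.1447] [0.0191 0.031  0.161 ]
-1 1100 [-0.0137 -0.0315  0.1448] [ 0.0191 -0.0149  0.1612]
```

View pics/c.png

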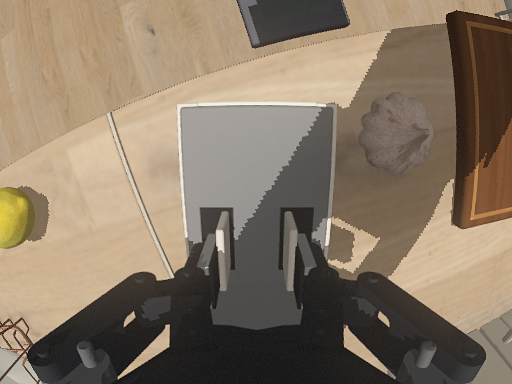

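Both tabs at (222,250) and (289,250) are pressed fully in, held at 28 N. Now I'll lift straight up.

Emit:
send_rows(
  commands=[
    [[0, 0, -0.2, 0, 0, 0], [0, 0, -0.2, 0, 0, 0], [0, 0, -0.2, 0, 0, 0], [0, 0, -0.3, 0, 0, 0], [0, 0, -0.4, 0, 0, 0], [0, 0, -0.4, 0, 0, 0], [0, 0, -0.4, 0, 0, 0], [0, 0, 0, 0, 0, 0]],
  ],
)

```text
time_s: 5.55
eef_pos: [0.45, -0.248, 0.3047]
eef_rot: [0.002, 0.145, 0.989, -0.001]
wrist_force: [0.8, -1.3, -0.7]
opening: 0.419
grasp_force: 26.3
```

```bash
cat > lk2.py <<'E'
from h import *
import sys
p=imaging.camera("side");C=cloud(p);cv2.imwrite(sys.argv[1],p["image"][120:330,150:400].repeat(2,0).repeat(2,1))
for r in models.regions_of(p,"box_cover_grip")[:2]:
    X=C[r["region"]&(p["depth"]>0)];print(r["confidence"],r["centre"],np.percentile(X,[2,50,98],axis=0).round(3))
    # plane fit
    for i in range(4):
        A=np.c_[X[:,:2],np.ones(len(X))];c=np.linalg.lstsq(A,X[:,2],rcond=None)[0];e=X[:,2]-A@c;X=X[abs(e)<max(.004,e.std()*1.0)]
    print("slopes",c[:2].round(3),rect(X),X[:,2].mean())
E
python3 lk2.py pics/d.png
```

```text
0.82 [296.8, 248.2] [[ 0.375 -0.297  0.11 ]
 [ 0.433 -0.258  0.126]
 [ 0.514 -0.202  0.149]]
slopes [0.005 0.007] ((445.82952880859375, -248.03207397460938), (82.573974609375, 144.39675903320312), 72.79496765136719) 0.1258367971009401
```

View pics/d.png

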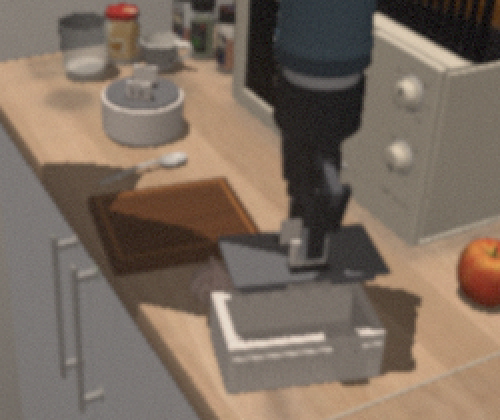

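The side view shows the cover level at (305,255) and clear of the box, with the canister untouched. Next I'll carry it to the board.

Emit:
send_rows(
  commands=[
    [[0.105, 0.3, 0, 0, 0, 0], [0.21, 0.6, 0, 0, 0, 0], [0.316, 0.9, 0, 0, 0, 0], [0.316, 0.9, 0, 0, 0, 0], [0.316, 0.9, 0, 0, 0, 0], [0.316, 0.9, 0, 0, 0, 0], [0.316, 0.9, 0, 0, 0, 0], [0.316, 0.9, 0, 0, 0, 0]],
  ],
)

```text
time_s: 6.32
eef_pos: [0.439, -0.0454, 0.3008]
eef_rot: [-0.001, 0.145, 0.989, 0.0]
wrist_force: [0.7, 0.9, -0.7]
opening: 0.416
grasp_force: 26.3
```

Emit:
send_rows(
  commands=[
    [[0.28, 0.8, 0, 0, 0, 0], [0.175, 0.5, 0, 0, 0, 0], [0.075, 0.21, 0, 0, 0, 0], [0, 0, 0.5, 0, 0, 0], [0, 0, 0.7, 0, 0, 0], [0, 0, 0.6, 0, 0, 0], [0, 0, 0.2, 0, 0, 0], [0, 0, 0, 0, 0, 0]],
  ],
)

```text
time_s: 6.98
eef_pos: [0.4366, 0.0006, 0.2399]
eef_rot: [-0.002, 0.145, 0.989, 0.0]
wrist_force: [-0.3, -0.5, -1.2]
opening: 0.421
grasp_force: 26.3
```

```bash
python3 lk2.py pics/e.png
```

```text
0.82 [232.7, 215.9] [[ 0.361 -0.049  0.02 ]
 [ 0.422 -0.01   0.061]
 [ 0.501  0.048  0.082]]
slopes [-0.003  0.007] ((431.2342224121094, 0.6323318481445312), (82.43746185302734, 143.29344177246094), 72.93710327148438) 0.06135816944593801
```

View pics/e.png

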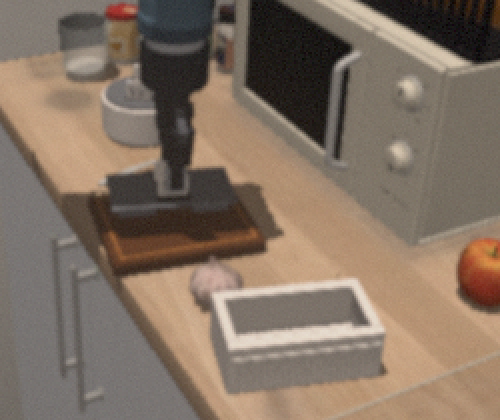

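The cover hangs level over the board at (175,195). I'll lower it the last 25 mm gently.

Emit:
send_rows(
  commands=[
    [[0, 0, 0.25, 0, 0, 0], [0, 0, 0.25, 0, 0, 0], [0, 0, 0.15, 0, 0, 0], [0, 0, 0.08, 0, 0, 0], [0, 0, 0.06, 0, 0, 0], [0, 0, 0, 0, 0, 0]],
  ],
)

```text
time_s: 7.58
eef_pos: [0.4376, 0.0006, 0.2177]
eef_rot: [-0.0, 0.145, 0.989, 0.0]
wrist_force: [0.2, -0.7, -1.9]
opening: 0.421
grasp_force: 26.3
```

Emit:
send_rows(
  commands=[
    [[0, 0, 0.05, 0, 0, 0], [0, 0, 0.05, 0, 0, 0], [0, 0, 0, 0, 0, 0]],
  ],
)

```text
time_s: 7.83
eef_pos: [0.4381, 0.0005, 0.2155]
eef_rot: [0.0, 0.145, 0.989, -0.0]
wrist_force: [-0.8, -0.3, 2.4]
opening: 0.419
grasp_force: 26.9
```

Emit:
send_rows(
  commands=[
    [[0, 0, 0.04, 0, 0, 0], [0, 0, 0, 0, 0, 0]],
  ],
)

```text
time_s: 8.0
eef_pos: [0.4382, 0.0005, 0.2153]
eef_rot: [0.0, 0.145, 0.989, -0.0]
wrist_force: [-5.8, 1.0, 16.5]
opening: 0.424
grasp_force: 30.7
```

Emit:
send_rows(
  commands=[
    [[0, 0, -0.03, 0, 0, 0], [0, 0, 0, 0, 0, 0], [0, 0, 0, 0, 0, 0]],
  ],
  jaw=0.6,
)

```text
time_s: 8.25
eef_pos: [0.4378, 0.0006, 0.2148]
eef_rot: [0.0, 0.145, 0.989, -0.0]
wrist_force: [-0.5, -0.8, -0.5]
opening: 0.599
grasp_force: 4.1
```

Emit:
send_rows(
  commands=[
    [[0, 0, 0, 0, 0, 0], [0, 0, 0, 0, 0, 0], [0, 0, 0, 0, 0, 0], [0, 0, 0, 0, 0, 0], [0, 0, 0, 0, 0, 0], [0, 0, 0, 0, 0, 0]],
  ],
  jaw=1,
)

```text
time_s: 8.75
eef_pos: [0.4378, 0.0005, 0.2148]
eef_rot: [0.0, 0.145, 0.989, 0.0]
wrist_force: [0.1, -0.3, -0.4]
opening: 0.998
grasp_force: 0.0
```

Emit:
send_rows(
  commands=[
    [[0, 0, -0.2, 0, 0, 0], [0, 0, -0.4, 0, 0, 0], [0, 0, -0.8, 0, 0, 0], [0, 0, -0.8, 0, 0, 0], [0, 0, -0.8, 0, 0, 0], [0, 0, -0.6, 0, 0, 0], [0, 0, -0.3, 0, 0, 0], [0, 0, 0, 0, 0, 0]],
  ],
)

```text
time_s: 9.42
eef_pos: [0.4386, 0.0004, 0.3342]
eef_rot: [0.002, 0.145, 0.989, -0.0]
wrist_force: [0.4, 0.7, -0.3]
opening: 0.999
grasp_force: 0.0
```

```bash
python3 lk2.py pics/f.png
```

```text
0.95 [234.7, 221.7] [[ 0.364 -0.048  0.021]
 [ 0.428 -0.01   0.037]
 [ 0.5    0.046  0.062]]
slopes [0.004 0.007] ((433.2568054199219, 1.4045944213867188), (82.45828247070312, 144.02630615234375), 73.06591033935547) 0.03698012703990406
```

View pics/f.png

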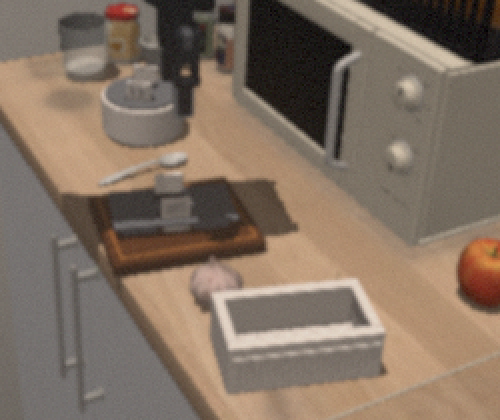

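The cover lies flat on the board with its tabs up, centred at (175,205). The gripper is clear of it.

```bash
python3 -c "
from bench import ctrl
print(ctrl.hand_in())"
```

```text
the job is handed in; nothing more can be done
None
```

The long box's cover is off and lies flat, tabs up, within about 1 cm of the board's centre; the canister's cover was left alone, and the job is handed in, though no verdict was returned.

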